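Pin the swing arm of the stake holder

ROBOT

A 6-joint arm with a two-finger parallel gripper is mounted at the origin on a cart in front of the work surface, level with it; the furniture and walls round the work are solid. World frame = base frame: x ahead of the robot, y to its left, z up, the work surface at z = 0. Lengths are in m, angles in degrees, forces in N, time in s.
With the tool pointing down it reaches from about 0.325 to 0.85 m from the base axis. Payload 15.5 kg.
Tool frame: the origin (TCP) lies at the very end of the fingers, on their centre line; the grasp point (between the pads) lies arm.grip_depth behind it (arm.grip_depth is the distance from the TCP to the grasp point, in m); z points along the fingers, y is the line along which they close (so a half turn about z gives the same grasp; the last joint's range is limited). The gripper opens to 91 mm and grips with 3 to 60 N. Pads are 32 mm wide; open, the fingers measure 118 mm over their backs; the gripper's body (76 mm by 178 mm) begins 60 mm behind the grasp point.
Start: joints at [-74.227, 28.281, 77.091, -0, 74.628, -5.472], TCP at [0.226, -0.583, 0.214] pointing down, gripper open.
Joint ranges: [-166.48, 166.48], [-47.26, 123.95], [12.59, 153.08], [-70.14, 250.14], [6.76, 159.57], [-176.63, 176.63]. Speed limits (degrees/s): [108.29, 108.29, 147.25, 172.46, 172.46, 172.46].

INTERFACE

Orientations are given as a 3x3 rotation matrix whose columns are the frame's x, y, z axes.
In Python, from rig import arm gives the robot as it stands. Calls block until the motion is done:
- arm.move_to(position, orientation): joint-space move of the TCP to a pose.
- arm.move_l(position, orientation=None, feed=0.15): straight line of the TCP; orientation=None keeps the orientation; feed is the mean speed in m/s.
- arm.move_joints(angles): joint-space move.
- arm.grip(opening): finger opening in m; the grip force is fixed at half the most; returns when the fingers have stopped.
- arm.sleep(seconds).
- arm.solve_ik(position, orientation): joint angles nearest the present ones, or None.
- arm.snapshot(name): name is "scene" or "side" or "wrist"; returns the picture (384x512x3 uint8, red, green, blue); there is no depth.
- arm.get_calibration(name): a dict with "intrinsics" (3x3 intrinsics, pixels), "cam_to_world" (4x4, takes a point from camera to world coordinates). Camera axes: x right, y down, z forward; pixel columns grow to the right and rows downward; lengths in m; the calibration is good to about 2 mm. A picture is of the moment at which its call begins: read the wrist's pose just before it. get_calibration takes no time and is no camera call; for the wrist camera it gives the pose at the moment of the call.
A pose or a line that the arm cannot do raises arm.Unreachable and nothing moves.
- arm.sign_off(): hands the job in; it is judged then, once.
Readings, each from a call of its own:
- arm.current_t(): time.
- arm.current_joint_positions(): joint angles.
- arm.current_dq(): joint speeds.
- arm.current_tau(): joint torques, N m.
- arm.current_ee_pos(): TCP position.
- arm.current_tool_rot(): TCP orientation.
- arm.current_force(): force on the tool from outside, world axes, zero at the start.
- arm.current_torque(): the same for the moment, N m.
- arm.current_width(): finger opening in m.
- arm.current_grasp_force(): force on a finger pad.
Only numpy, scipy, OpenCV 4.12 (cv2) and the standard library are available. Lean on these libraries where they do the work, as an engineer would, in place of code of your own. Each camera call takes 0.05 s, during which the arm holds its last target. There are 200 camera calls.

TASK

Lock the swing arm of the stake holder in its working position: swing the arm until the eye in it lies over the hole in the lug of the base, then take the locking pin with the tall straight round knob out of the pin rack and push it down through the eye and the lug, fully home with its collar seated on the arm. Let go of it there.

Things in the scene. Friction and masses are not known exactly. Their poses are not given: they have to be found in the camera images.
- lock_pin: Steel pin, longest of 3 hanging by their collars in slots 75 mm apart (row along y within 15 deg) of a 76 mm high wooden rack; the others have a T-bar or low dome head. Origin: axis at collar underside, z up the pin. Above: collar 48 mm wide, 6 thick; round knob 24 mm wide to 47 mm up, to grip. Below: shank 16 mm wide, 56 long, last 12 tapering to 8. 0.11 to 0.22 kg. Lifts straight up.
- swing_eye (a point): Centre of the 28 mm eye (countersunk to 34) in the swing arm's upper face, 68 mm above the table, 120 mm from swing_pivot. Steel arm 32 mm wide, 12 thick; turns level, light friction (0.1 N m), stays where left. On the line from pivot through eye, 75 mm beyond the eye (195 from pivot), a round upright stake 26 mm wide stands on it, top 128 mm above the table: grip or push there. z up.
- base_hole (a point): Centre of the mouth of the hole in the fixed base's lug: 28 mm wide, 44 deep, mouth 54 mm above the table, 120 mm from swing_pivot; z up. The arm passes 2 mm above. The arm starts swung towards the robot, 25 to 46 deg from the lug; it can swing 20 deg past the lug, with no stop there.
- swing_pivot (a point): Pivot axis of the swing arm, fixed, at the height of the arm's upper face (68 mm above the table); z up. A bolt head 26 mm wide stands 8 mm above it. The base is bolted down.
Not all that is in view belongs to the job. What is shaped like the lock_pin but red is not meant.

How it is judged:
By the outcome, as a careful person would: the job done as asked, in the order asked, and still so for the second after the job is handed in, with the robot touching nothing.
It also fails if it takes over 58 s, if anything falls off the work surface, if the arm or the gripper's body presses on something with over 40 N, if the wrist force passes 120 N, or if a joint passes its speed limit or range.

## Working session

There is one attempt and no reset: what is moved stays moved. The work goes in short steps, each a Python script; the robot and the scene stay as the last script left them, time stands still between calls to the robot, and variables do not carry over. Pictures are saved under pics/ and viewed, at most 10 in all, crops included, and the job is handed in when it is done.

```bash
ls; mkdir -p pics; python3 - <<'E'
from rig import arm
import cv2,numpy as np
for n in("scene","side"):
    cv2.imwrite(f"pics/{n}0.png",arm.snapshot(n)[:,:,::-1]); c=arm.get_calibration(n); print(n,np.round(c["intrinsics"],1).tolist(),np.round(c["cam_to_world"],3).tolist())
print(arm.grip_depth,arm.current_t(),np.round(arm.current_tool_rot(),2).tolist())
E
```

```text
pics
scene [[479.5, 0.0, 261.3], [0.0, 479.5, 195.8], [0.0, 0.0, 1.0]] [[-0.655, -0.579, 0.485, -0.075], [-0.755, 0.517, -0.403, 0.487], [-0.017, -0.63, -0.776, 1.12], [0.0, 0.0, 0.0, 1.0]]
side [[485.3, 0.0, 252.1], [0.0, 485.3, 194.8], [0.0, 0.0, 1.0]] [[0.997, 0.064, -0.044, 0.612], [0.078, -0.849, 0.523, -0.609], [-0.003, -0.525, -0.851, 1.009], [0.0, 0.0, 0.0, 1.0]]
0.0188 0.1 [[0.93, 0.36, -0.0], [0.36, -0.93, 0.0], [0.0, -0.0, -1.0]]
```

View pics/scene0.png

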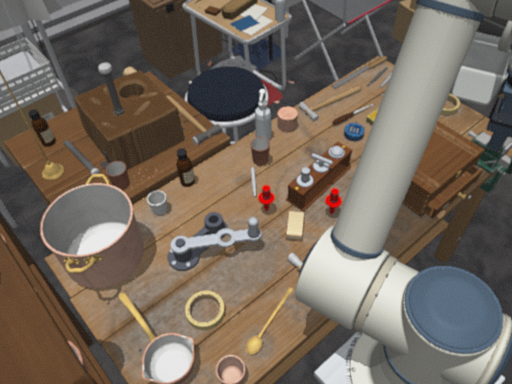

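View pics/side0.png

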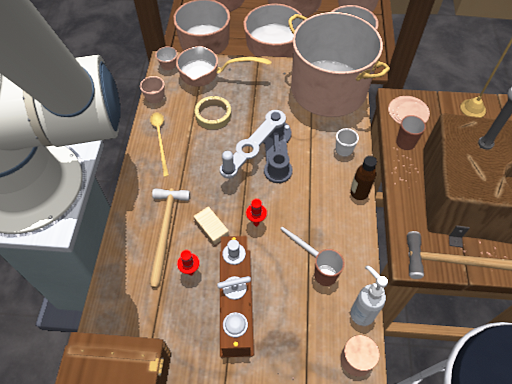

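```bash
python3 - <<'E'
import cv2,numpy as np
a=cv2.imread("pics/side0.png")[90:360,180:310];b=cv2.imread("pics/scene0.png")[135:275,155:355]
a1=cv2.resize(a[:110],None,fx=5,fy=5,interpolation=cv2.INTER_CUBIC)
cv2.imwrite("pics/c1.png",a1)
cv2.imwrite("pics/c2.png",cv2.resize(b,None,fx=4,fy=4,interpolation=cv2.INTER_CUBIC))
E
```

```text
(no output)
```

View pics/c1.png

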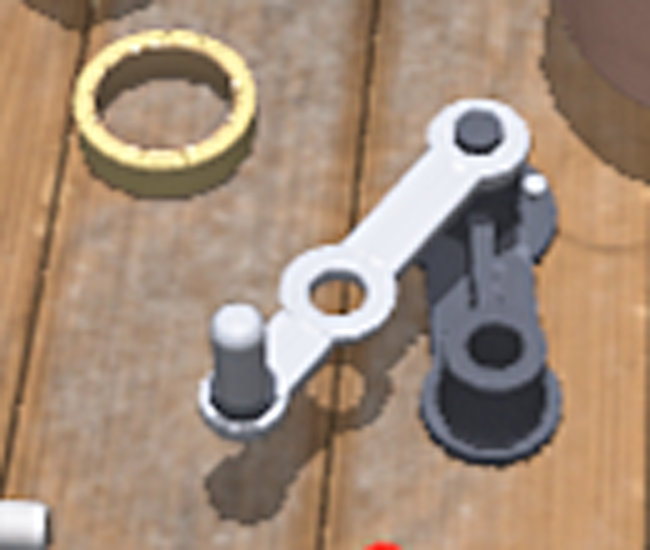

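View pics/c2.png

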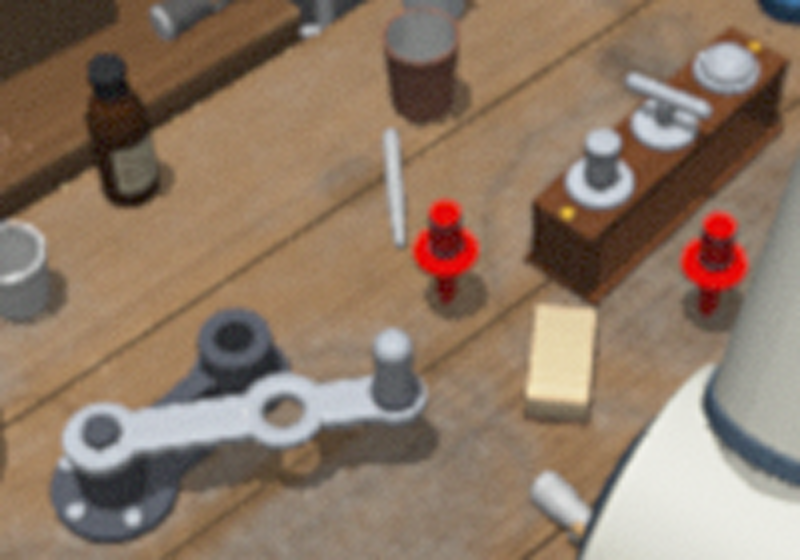

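The crops show the swing arm, bolt, eye, stake, lug, and the three pins. The tall straight-knob pin is in the rack slot nearest the stake holder, and the two red look-alikes are on the table.

```bash
cat >h.py <<'E'
import numpy as np,cv2
from rig import arm
def ray(n,u,v,c=None):
    c=c or arm.get_calibration(n);K=np.array(c["intrinsics"]);T=np.array(c["cam_to_world"])
    return T[:3,3],T[:3,:3]@np.linalg.solve(K,[u,v,1])
def plane(n,u,v,z,c=None):
    o,d=ray(n,u,v,c);return o+d*(z-o[2])/d[2]
def down(deg):  # tool down, finger-closing axis y at angle deg in world
    a=np.radians(deg);y=np.array([np.cos(a),np.sin(a),0]);z=np.array([0,0,-1.]);return np.c_[np.cross(y,z),y,z]
E
python3 - <<'E'
from h import *
S=lambda u,v,z:plane("side",u/5+180,v/5+90,z)[:2]
C=lambda u,v,z:plane("scene",u/4+155,v/4+135,z)[:2]
P={}
for n,s,c,z in(("bolt",(480,128),(101,430),.076),("eye",(338,291),(283,408),.068),("lug",(495,346),(235,337),.054),("stake",(238,318),(393,343),.128),("pin",(270,775),(604,137),.123)):
    a,b=S(*s,z),C(*c,z);P[n]=(a+b)/2;print(n,a.round(4),b.round(4))
p=P["bolt"]
for n in("eye","lug","stake"):d=P[n]-p;print(n,np.hypot(*d),np.degrees(np.arctan2(d[1],d[0])))
print(plane("scene",155+567/4,135+213/4,.076),plane("scene",155+755/4,135+47/4,.076))
E
```

```text
bolt [0.606  0.2019] [0.5994 0.2056]
eye [0.5427 0.1006] [0.5386 0.1031]
lug [0.6202 0.0837] [0.6152 0.0862]
stake [0.5034 0.0369] [0.4961 0.0413]
pin [ 0.5395 -0.186 ] [ 0.5365 -0.1866]
eye 0.11926533581414832 -121.33865405621486
lug 0.11972029947978952 -82.786045708079
stake 0.19416667673380594 -121.99541439567507
[ 0.5307766  -0.14799697  0.076     ] [ 0.55489851 -0.36836165  0.076     ]
```

```bash
python3 - <<'E'
from h import *
piv=np.array([.6027,.2037]);R=.195
pt=lambda a,z,r=R:np.r_[piv+r*np.array([np.cos(np.radians(a)),np.sin(np.radians(a))]),z]
a=-121.7
arm.move_to(pt(a,.21),down(a+90))
arm.move_l(pt(a,.088),feed=.12)
arm.grip(.015); print(arm.current_width(),arm.current_force().round(1) if hasattr(arm.current_force(),'round') else arm.current_force())
for k in np.linspace(a,-82.8,7)[1:]:
    arm.move_l(pt(k,.088),down(k+90),feed=.08)
    f=arm.current_force();print(np.round(f,1),arm.current_width(),arm.current_t())
arm.sleep(.3);arm.grip(.06)
arm.move_l(pt(-82.8,.25),feed=.2)
cv2.imwrite("pics/side1.png",arm.snapshot("side")[:,:,::-1])
p=pt(-82.8,.27,.12);p[:2]+=0
arm.move_l(p,feed=.2)
c=arm.get_calibration("wrist");im=arm.snapshot("wrist")
cv2.imwrite("pics/w1.png",im[:,:,::-1]);np.savez("w1.npz",K=c["intrinsics"],T=c["cam_to_world"]);print(arm.current_t(),arm.current_ee_pos())
E
```

```text
0.024840266324670988 [ 0.5 -0.9 -0.1]
[ 0.5  0.2 -0.2] 0.025113648305111695 5.125
[-0.  -0.8  0.7] 0.024939324289072775 5.55
[ 0.8 -3.7  0.2] 0.025160667587842175 5.975
[ 0.4 -5.8 -0.5] 0.025119802735248255 6.4
[ 2.  -5.9 -0.3] 0.025086021738127733 6.825
[ 2.2 -7.8 -1.9] 0.0248393097508159 7.25
9.85 [0.61751204 0.08434766 0.26929329]
```

View pics/w1.png

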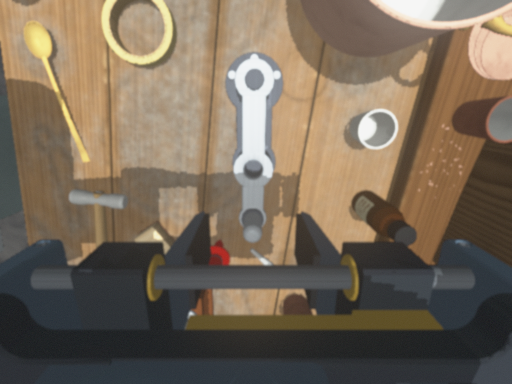

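The wrist view shows the arm over the lug: bolt (255,78), eye (253,169), stake (252,232). I'll zoom in on the eye.

```bash
python3 - <<'E'
import cv2
w=cv2.imread("pics/w1.png")[140:200,218:288];s=cv2.imread("pics/side1.png")[95:195,230:320]
w=cv2.resize(w,(630,540),interpolation=cv2.INTER_CUBIC)
cv2.imwrite("pics/c3.png",w)
E
```

```text
(no output)
```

View pics/c3.png

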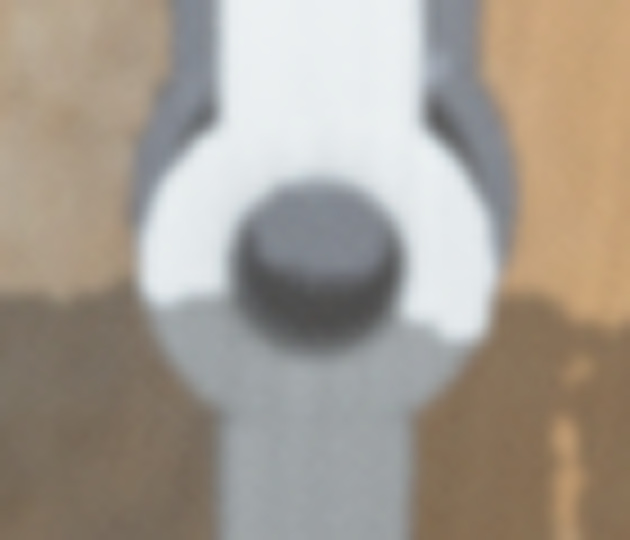

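```bash
python3 - <<'E'
from h import *
d=np.load("w1.npz");c=dict(intrinsics=d["K"],cam_to_world=d["T"])
print(d["T"].round(3)); W=lambda u,v,z:plane("wrist",u,v,z,c)[:2].round(4)
print("eye",W(218+317/9,140+265/9,.068),"bolt",W(255,78.5,.076),"lug axis by flange",W(218+326/9,140+210/9,.054))
# go above the pin
p=np.array([.538,-.1863])
arm.move_to(np.r_[p[0],p[1]-.0,.27],down(6.2))
c=arm.get_calibration("wrist");im=arm.snapshot("wrist")
cv2.imwrite("pics/w2.png",im[:,:,::-1]);np.savez("w2.npz",K=c["intrinsics"],T=c["cam_to_world"]);print(arm.current_t())
E
```

```text
[[ 0.992  0.12   0.036  0.607]
 [ 0.125 -0.947 -0.295  0.169]
 [-0.001  0.297 -0.955  0.44 ]
 [ 0.     0.     0.     1.   ]]
eye [0.6178 0.0874] bolt [0.6049 0.2066] lug axis by flange [0.6185 0.0937]
10.9917
```

View pics/w2.png

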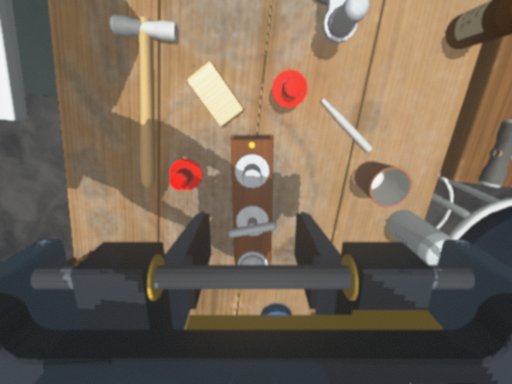

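The tall pin's collar is at (252,171) and its knob leans downward in the image. The T-bar and dome pins are behind it. I'll compute the collar position, check it and grasp.

```bash
python3 - <<'E'
from h import *
d=np.load("w2.npz");c=dict(intrinsics=d["K"],cam_to_world=d["T"])
q=plane("wrist",252,171,.082,c)[:2];print("collar",q.round(4))
p=(q+[.538,-.1863])/2
assert np.hypot(*(q-p))<.006
arm.move_l(np.r_[p,.14],feed=.2)
arm.move_l(np.r_[p,.089],feed=.08)
arm.grip(.01);print(arm.current_width(),np.round(arm.current_force(),1))
arm.move_l(np.r_[p,.235],feed=.1)
print(arm.current_width(),arm.current_grasp_force(),np.round(arm.current_force(),1))
h=np.array([.6178,.0865])
arm.move_l(np.r_[h,.235],down(7.2),feed=.15)
arm.sleep(.2)
cv2.imwrite("pics/s3.png",arm.snapshot("side")[:,:,::-1]); w=arm.snapshot("wrist")[:,:,::-1];cv2.imwrite("pics/w3.png",w)
s=cv2.imread("pics/s3.png")[60:210,210:330]
cv2.imwrite("pics/c4.png",np.hstack([cv2.resize(s,(400,500)),cv2.resize(w[60:260,180:330],(375,500))]))
print(arm.current_t())
E
```

```text
collar [ 0.5371 -0.1825]
0.02361874875334688 [-0.2  0.4  2.5]
0.023325875792317215 29.999820291996002 [-0.2  0.3 -1.8]
17.1667
```

View pics/c4.png

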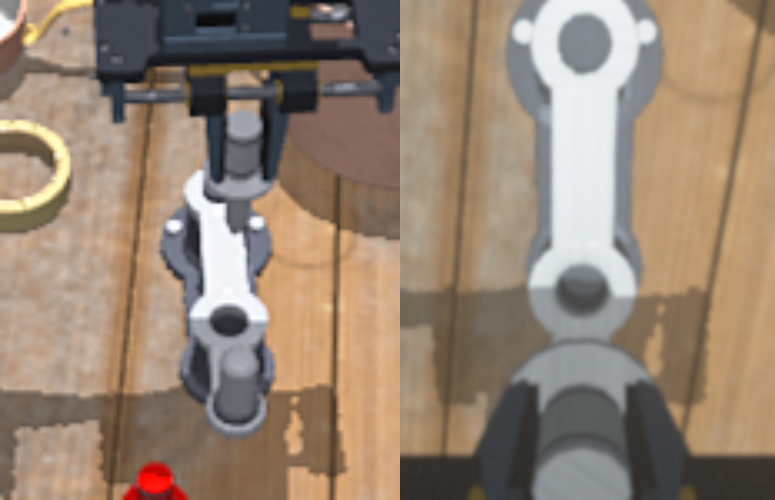

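The pin is held upright above the aligned eye. I'll lower it in steps and watch the force.

```bash
python3 - <<'E'
from h import *
h=np.array([.6178,.0862])
arm.move_l(np.r_[h,.155],feed=.15)
z=.155
while z>.0785:
    z-=.004 if z>.088 else .0015
    arm.move_l(np.r_[h,z],feed=.05)
    f=np.array(arm.current_force())
    if abs(f+[0,0,1.8]).max()>2: print(round(z,4),f.round(1),np.round(arm.current_ee_pos(),4))
    if np.linalg.norm(f)>15: break
print(z,arm.current_t())
s=arm.snapshot("side")[60:210,210:330,::-1]; w=arm.snapshot("wrist")[60:260,180:330,::-1]
cv2.imwrite("pics/c5.png",np.hstack([cv2.resize(s,(400,500)),cv2.resize(w,(375,500))]))
E
```

```text
0.0795 [ 0.2  0.1 16.2] [0.6191 0.0863 0.0809]
0.07949999999999993 23.35
```

View pics/c5.png

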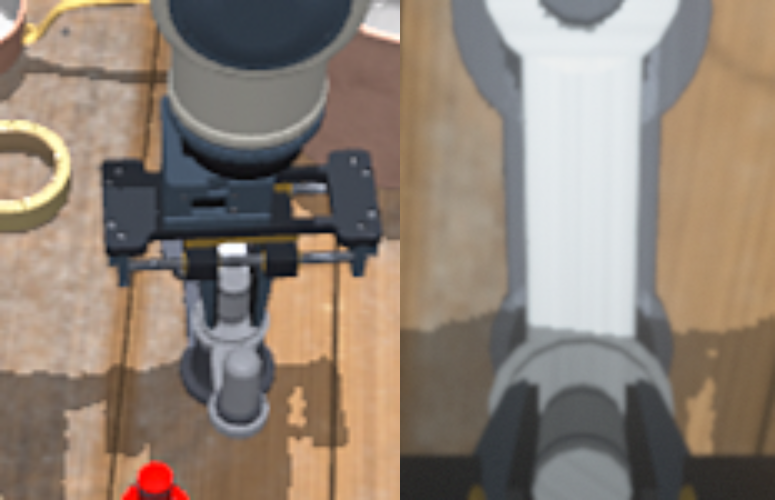

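Contact came at TCP z = 0.081, exactly where the collar should seat. I'll release, retreat straight up and check.

```bash
python3 - <<'E'
from h import *
p=np.array(arm.current_ee_pos())
arm.grip(.05);arm.move_l(np.r_[p[:2],.27],feed=.12);arm.sleep(.3)
s=arm.snapshot("side")[60:210,210:330,::-1]; w=arm.snapshot("wrist")[60:260,180:330,::-1]
cv2.imwrite("pics/c6.png",np.hstack([cv2.resize(s,(400,500)),cv2.resize(w,(375,500))]));print(arm.current_t(),arm.current_force())
E
```

```text
26.1833 [-0.14959863  0.08482254  0.06219954]
```

View pics/c6.png

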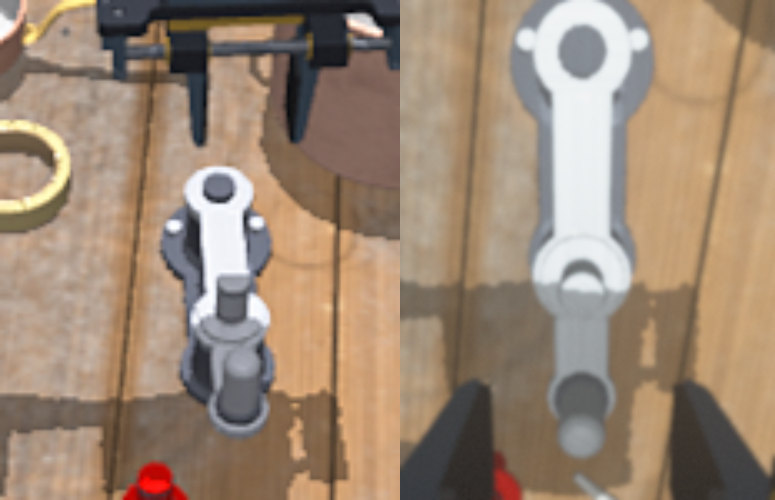

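The pin stands upright with its collar flush on the arm, and the gripper is clear.

```bash
python3 -c "
from rig import arm
print(arm.sign_off())"
```

```text
the job is handed in; nothing more can be done
None
```

The swing arm is over the lug and locked: the tall-knob pin is through the eye and lug with its collar seated on the arm, and I let go and handed the job in at about 26 s (limit 58 s).

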